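Vent the pebbling-water header

ROBOT

A 6-joint arm with a two-finger parallel gripper is mounted at the origin on the work surface. World frame = base frame: x ahead of the robot, y to its left, z up, the work surface at z = 0. Lengths are in m, angles in rad, forces in N, time in s.
With the tool pointing down it reaches from about 0.375 to 0.975 m from the base axis. Payload 3.8 kg.
Tool frame: the origin (TCP) lies midway between the tips of the shut fingers; the grasp point (between the pads) lies 19 mm behind it (bot.grip_point_offset is the z of the grasp point in the tool frame, in m); z points along the fingers, y is the line along which they close (so a half turn about z gives the same grasp; the last joint's range is limited). The gripper opens to 85 mm and grips with 20 to 120 N. Pads are 22 mm wide; open, the fingers measure 114 mm over their backs; the gripper's body (76 mm by 85 mm) begins 54 mm behind the grasp point. The pads swing forward as they close: fully open they stand 13 mm farther back than shut.
Start: joints at [-1.385, 0.264, 1.604, -0, 1.274, -0.037], TCP at [0.149, -0.658, 0.231] pointing down, gripper open.
Joint ranges: [-2.63, 2.63], [-0.94, 2.18], [0.31, 2.57], [-1.31, 4.45], [0, 2.66], [-2.55, 2.55]. Speed limits (rad/s): [2.57, 2.57, 3.14, 3.14, 3.14, 3.14].

INTERFACE

Orientations are given as a rotation vector (axis times angle).
In Python, from workcell import sensors, optics, order, bot gives the robot as it stands.
- The arm moves only by the tool play_rows, never from a script. Its argument "commands" is a list of rows, each a list of 6 numbers: the shift along the tool's x, y, z in cm, then the turn, a rotation vector about the tool's x, y, z in rad. In form: [[dx, dy, dz, wx, wy, wz], ...]. A call has 1 to 5 rows; each row shifts and turns the commanded pose from where the row before left it, along the tool's axes as they then stand; what a row does not reach is not made up. A row lasts 1/12 s, in which the tool goes at most 41.7 mm and 7.16 degrees, less where a joint would pass 70% of its speed; a pose out of reach is approached as far as the arm can. A call with a gripper value outside its range is refused whole. "grip" is the closure, from 0 (fully open) to 1 (shut), set as the call begins (left out, the last holds). The fingers move at their own pace and stop on an object; "force" is the grip in N (left out, the last holds). Time passes only in rows, so rows that do not move let the fingers close. It gives the time, the measured TCP pose, the force, the opening and the grip force at its end, in the units of the state.
- sensors.read_state(): the state, without advancing time (a new reading comes with each control period).
- optics.read_camera(name): name is "side" or "top"; returns the picture (400x640x3 uint8, red, green, blue); there is no depth.
- optics.camera_info(name): a dict with "mtx" (3x3 intrinsics, pixels), "k1" (the pictures are not rectified: a ray, as slopes to the right and down, at radius r is drawn at 1 + k1 r^2 times it, then the intrinsics apply), "R" (3x3) and "t" (3): a world point X has camera coordinates R X + t. Camera axes: x right, y down, z forward; pixel columns grow to the right and rows downward; lengths in m; the calibration is good to about 2 mm. A picture is of the moment at which its call begins. camera_info takes no time and is no camera call.
- order.finish_job(): hands the job in; it is judged then, once.
The state is a dict: "time": time; "q": joint angles; "joint_vel": joint speeds; "joint_torque": joint torques, N m; "tool_pos": TCP position; "tcp_rot": TCP orientation; "wrist_force": force on the tool from outside, world axes, zero at the start; "torque": the same for the moment, N m; "width": opening from 0.0 (shut) to 1.0 (fully open); "grip_force": force on a finger pad.
Only numpy, scipy, OpenCV 4.12 (cv2) and the standard library are available. Lean on these libraries where they do the work, as an engineer would, in place of code of your own. Each camera call takes 0.05 s, during which the arm holds its last target. There are 200 camera calls.

TASK

Get the pebbling-water header ready to fill: first turn its valve lever to half open (45 degrees, midway between shut and fully open) and leave it there. Then screw the knurled vent cap down until it bottoms out, back it off a quarter turn (90 degrees) and finish with the gripper still closed on the cap, holding it still at that setting. Leave the tools and parts lying around the header where they are.

Things in the scene. Friction and masses are not known exactly. Their poses are not given: they have to be found in the camera images.
- header: Fixed: a 40 mm square aluminium bar, 280 mm long along its own y, top at z = 75 mm, on two feet and a 110 x 300 x 10 mm base plate. Origin: centre of the plate's underside, on the shelf. The valve is at y = -90 mm, the vent cap at y = +90 mm of the header's frame (both at x = 0); a brass plug stands 22 mm out of each end. The header's place and yaw vary.
- valve_lever (a joint): Opening angle (rad), growing counter-clockwise from above. 0 = shut: lever points to the header's -x, across the bar. pi/2 = open: it points to the header's -y, along the bar, away from the cap. Half open = pi/4, marked by the long tick on the round plate under it (short ticks: shut, open). Starts at 0 to 0.45. Friction 0.2 N m, stays where left; end stops at 0 and pi/2.
- lever_pivot (a point): Point on the valve's vertical pivot axis at mid-height of the lever, 118 mm above the shelf; its axes are the header's.
- lever_grip (a point): Place to pinch the lever: on its centre line, 65 mm from the pivot axis, 118 mm above the shelf; moves with the lever, x axis along it towards the pivot. The lever is a flat steel bar 10 mm wide, 20 mm tall (z = 108 to 128 mm), its free end 90 mm from the pivot axis. Below it are only the 46 mm radius plate (top at 78 mm) and the bar (top at 75 mm).
- cap_turn (a joint): How far the vent cap is unscrewed (rad), growing counter-clockwise from above (clockwise tightens). 0 = bottomed out, a hard stop; a quarter turn backed off is pi/2. Starts at 1.7 to 3.4, caught on its thread; stop at 6.28, it cannot come off. Friction 0.06 N m; stays where left, so it may be turned in several grasps.
- vent_cap: Upright knurled brass cap, 40 mm across, 36 mm tall, on a vertical neck. Origin: on its axis at its underside, 83 mm above the shelf when bottomed out; rises 4 mm per turn unscrewed. Under it a 48 mm wide collar, top at 81 mm. A dark bar on its top runs from the centre to the rim along the cap's own -x; when bottomed out it points to the header's -x, as the shut lever does.
- weight_block: Bystander: bronze weight block 55 x 40 x 35 mm with a small button on top (43 mm tall in all), loose on the shelf. Origin: centre of its underside.
- tommy_bar: Bystander: brass tommy bar, 134 mm long along its x, 13 mm thick, loose on the shelf. Origin: middle of its underside.
- handle_shroud: Bystander: grey plastic curling-stone handle shroud, about 110 mm long along its x, 34 mm wide, 53 mm tall, loose on the shelf. Origin: underside of its foot.
- caliper: Bystander: steel dial caliper, 170 mm long along its x, 55 mm wide at the jaws, 18 mm tall at the dial, lying loose on the shelf between header and robot. Origin: middle of its beam, on the shelf.

How it is judged:
By the outcome, as a careful person would: the job done as asked, in the order asked, and still so for the second after the job is handed in, while the arm keeps its last pose, push and grip.
It also fails if it takes over 58 s, if anything falls off the work surface, if the arm or the gripper's body presses on something with over 40 N, if the wrist force passes 120 N, or if a joint passes its speed limit or range.

## Working session

There is one attempt and no reset: what is moved stays moved. The work goes in short steps, Python scripts to look and compute and a tool call to move; the robot and the scene stay as the last step left them, time stands still between calls to the robot, and variables do not carry over. Pictures are saved under pics/ and viewed, at most 10 in all, crops included, and the job is handed in when it is done.

Besides the shell and the picture viewer there is one more tool, called as name(argument=value, ...) on one line, values as JSON. play_rows: Moves the arm, as the interface text tells. Its arguments: {"type":"object","properties":{"commands":{"type":"array","items":{"type":"array","items":{"type":"number"}}},"grip":{"type":"number"},"force":{"type":"number"}},"required":["commands"]}

```bash
mkdir -p pics; ls
python3 - <<'E'
from workcell import sensors, optics, order, bot
import cv2, numpy as np
for n in ("top","side"):
    im=optics.read_camera(n); cv2.imwrite(f"pics/{n}0.png",im[:,:,::-1])
    c=optics.camera_info(n); C=-np.array(c["R"]).T@np.array(c["t"]); print(n,c,C)
s=sensors.read_state(); print(s, bot.grip_point_offset)
E
```

```text
pics
top {'mtx': array([[515.33375548,   0.        , 316.71761278],
       [  0.        , 515.33375548, 198.15632852],
       [  0.        ,   0.        ,   1.        ]]), 'k1': -0.12309362974939816, 'R': array([[-0.00815822, -0.99988503, -0.01278129],
       [-0.9862213 ,  0.01015741, -0.16511926],
       [ 0.1652301 ,  0.0112581 , -0.98619079]]), 't': array([0.03947561, 0.63826933, 0.97495573])} [0.46870482 0.02201175 1.06738747]
side {'mtx': array([[408.82470762,   0.        , 319.34308546],
       [  0.        , 408.82470762, 190.75643137],
       [  0.        ,   0.        ,   1.        ]]), 'k1': -0.05387818155490064, 'R': array([[ 0.90769997, -0.41936939,  0.01449379],
       [-0.23064376, -0.52747385, -0.81766423],
       [ 0.35054844,  0.7388509 , -0.57551294]]), 't': array([-0.54396096,  0.21363449,  0.51062189])} [ 0.3640291  -0.49270741  0.47643483]
{'time': 0.1, 'q': array([-1.38492536e+00,  2.64678271e-01,  1.60525315e+00,  1.27192839e-05,
        1.27369913e+00, -3.68893703e-02]), 'joint_vel': array([ 0.00056407, -0.00114933, -0.0044134 ,  0.00245407, -0.00105994,
       -0.00032186]), 'joint_torque': array([ 4.51661908e-04, -5.16707289e+01, -3.68590021e+01, -5.49194635e-05,
        6.24432927e-03, -1.41146376e-05]), 'tool_pos': array([ 0.14900882, -0.65766406,  0.23007773]), 'tcp_rot': array([-3.12010630e+00, -3.48956286e-01,  2.19046988e-04]), 'wrist_force': array([ 0.0492514 ,  0.24974938, -0.27980557]), 'torque': array([-0.04411074, -0.01086341,  0.00710649]), 'grip_force': 0.0, 'width': 1.0050444627915114} -0.0187
```

View pics/top0.png

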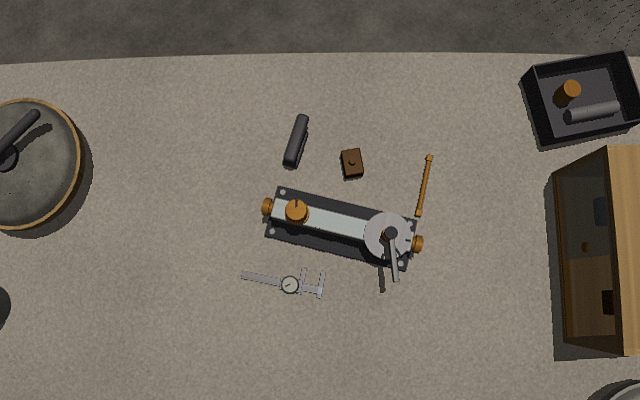

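View pics/side0.png

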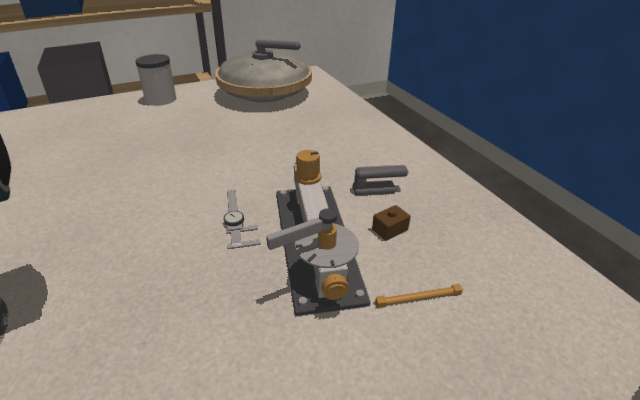

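The top view shows the header with the cap at about (297,210), the valve plate at (388,235) and the lever end at (395,280). The cap's dark bar points up, towards about (297,202). The side view shows the cap at (308,165) and the lever tip at (270,240).

```bash
cat > h.py <<'E'
import numpy as np, cv2
from scipy.spatial.transform import Rotation as Ro
from workcell import sensors, optics, order, bot
def ray(n,uv):
    c=optics.camera_info(n); K=c["mtx"]
    p=np.array([(uv[0]-K[0,2])/K[0,0],(uv[1]-K[1,2])/K[1,1]]); s=p.copy()
    for _ in range(20): s=p/(1+c["k1"]*(s@s))
    R=np.array(c["R"]); return -R.T@np.array(c["t"]), R.T@np.r_[s,1]
def onz(n,uv,z):
    C,d=ray(n,uv); return C+d*(z-C[2])/d[2]
def proj(n,X):
    c=optics.camera_info(n); p=np.array(c["R"])@X+c["t"]; s=p[:2]/p[2]; s=s*(1+c["k1"]*(s@s))
    return s*[c["mtx"][0,0],c["mtx"][1,1]]+[c["mtx"][0,2],c["mtx"][1,2]]
E
python3 - <<'E'
from h import *
im=cv2.imread("pics/top0.png")
a=cv2.resize(im[185:285,255:435],None,fx=4.4,fy=4.4,interpolation=cv2.INTER_CUBIC)
cv2.imwrite("pics/crop0.png",a)
hsv=cv2.cvtColor(im,cv2.COLOR_BGR2HSV)
m=cv2.inRange(hsv,(8,120,90),(25,255,255))
n,l,st,ce=cv2.connectedComponentsWithStats(m)
for i in range(1,n):
    if st[i,4]>40: print(st[i],ce[i])
E
```

```text
[564  79  17  18 237] [571.9535865   87.70464135]
[  0  98  80 132 637] [ 49.77080063 162.78021978]
[ 607  145   33  211 4016] [627.2686753  238.46414343]
[344 154  19  21 173] [353.1849711  165.31213873]
[416 155  17  61 257] [423.71595331 185.32684825]
[261 198  12  15 118] [266.66101695 205.16101695]
[286 199  23  23 365] [296.6630137  209.85205479]
[412 236  11  15 116] [417.54310345 243.06034483]
```

View pics/crop0.png

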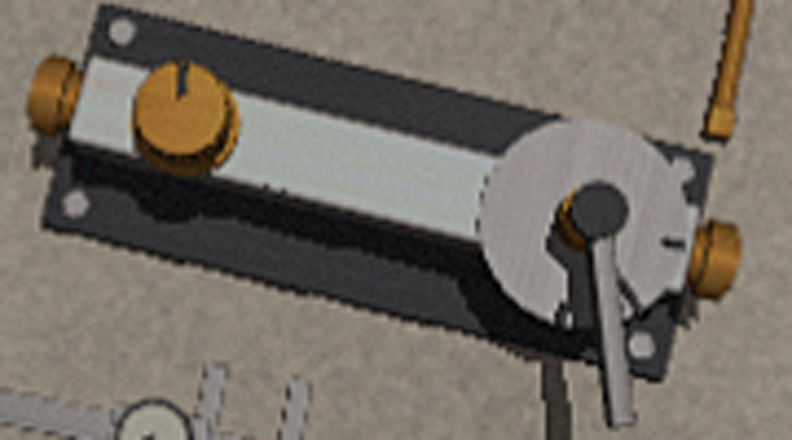

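The crop shows base-plate corners (100,5), (713,152), (663,380) and (42,226). The cap face centre is near (181,110) with its bar to (181,63). The valve plate spans x 480–697, with the lever end at (620,424).

Run:
```python
from h import *
px=lambda u,v:(u/4.4+255-.39,v/4.4+185-.39)
c=[onz("top",px(*p),.010)[:2] for p in [(100,5),(713,152),(663,380),(42,226)]]
ctr=np.mean(c,0); c=np.array(c)
ly=(c[0]+c[3]-c[1]-c[2])/2; lx=(c[0]+c[1]-c[2]-c[3])/2
print("sizes",np.linalg.norm(ly),np.linalg.norm(lx)); 
yaw=np.arctan2(-ly[0],ly[1]); yx=np.arctan2(lx[1],lx[0]); print("ctr",ctr,"yaw",yaw,yx)
R=np.array([[np.cos(yaw),-np.sin(yaw)],[np.sin(yaw),np.cos(yaw)]])
cap=ctr+R@[0,.09]; val=ctr+R@[0,-.09]; print("cap,val from plate",cap,val)
pc=onz("top",px(588.5,224),.078); print("valve plate",pc)
ct=onz("top",px(181.5,110),.121); print("cap top",ct)
bt=onz("top",px(181,63),.121); d=bt-ct; print("cap bar ang",np.arctan2(d[1],d[0]),np.linalg.norm(d))
p1=onz("top",px(266.661,1),.05)
e1=onz("top",(266.66,205.16),.06);e2=onz("top",(417.54,243.06),.06);print("plugs mid",(e1+e2)/2,np.linalg.norm(e1-e2),np.arctan2(-(e1-e2)[0],(e1-e2)[1]))
le=onz("top",px(621,418),.128); l0=onz("top",px(604,250),.128)
for o in (val,pc[:2]):
    d=le[:2]-o; a=np.arctan2(d[1],d[0])-(yaw+np.pi); print("lever",(a+np.pi)%(2*np.pi)-np.pi,np.linalg.norm(d))
d=le-l0; a=np.arctan2(d[1],d[0])-(yaw+np.pi); print("lever edge dir",(a+np.pi)%(2*np.pi)-np.pi)
a=np.arctan2(*(bt-ct)[[1,0]])-(yaw+np.pi);print("cap_turn",a%(2*np.pi))
# side check
for n,X in (("cap",np.r_[cap,.121]),("val",np.r_[val,.078])): print(n,proj("side",X),proj("top",X))
```

```text
sizes 0.2980212281302876 0.10908757131647888
ctr [ 0.58348962 -0.01464746] yaw -0.25086893624685613 -0.25003338498067657
cap,val from plate [0.60583174 0.07253528] [ 0.5611475  -0.10183019]
valve plate [ 0.56009728 -0.10407131  0.078     ]
cap top [0.60610341 0.07171939 0.121     ]
cap bar ang 0.008952262864460632 0.020107961831582897
plugs mid [ 0.5853281  -0.01524509  0.06      ] 0.306380914814367 -0.25811061855194806
lever 0.3333490961826717 0.08612217470594853
lever 0.30806347835863157 0.08491803476585584
lever edge dir 0.32411285442521365
cap_turn 3.40141385270111
cap [306.21482161 154.17142232] [295.42124389 209.75907475]
val [325.76194352 242.33232673] [387.18463514 234.98926111]
```

play_rows(commands=[[2.85, -2.85, 0, 0, 0, 0], [2.85, -2.85, 0, 0, 0, 0], [2.85, -2.85, 0, 0, 0, 0], [2.85, -2.85, 0, 0, 0, 0], [2.85, -2.85, 0, 0, 0, 0]], grip=0)

```text
time: 0.52
tool_pos: [0.257, -0.4859, 0.2306]
tcp_rot: [-3.121, -0.348, 0.0]
wrist_force: [0.2, 0.8, 0.2]
width: 0.999
grip_force: 0.0
```

play_rows(commands=[[2.85, -2.85, 0, 0, 0, 0], [2.85, -2.85, 0, 0, 0, 0], [2.85, -2.85, 0, 0, 0, 0], [2.85, -2.85, 0, 0, 0, 0], [2.85, -2.85, 0, 0, 0, 0]])

```text
time: 0.93
tool_pos: [0.3644, -0.3154, 0.231]
tcp_rot: [-3.122, -0.348, 0.0]
wrist_force: [0.5, -0.1, 0.3]
width: 1.002
grip_force: 0.0
```

play_rows(commands=[[2.85, -2.85, 0, 0, 0, 0], [2.85, -2.85, 0, 0, 0, 0], [2.85, -2.85, 0, 0, 0, 0], [2.85, -2.85, 0, 0, 0, 0], [0, 0, 0, 0, 0, 0.1]])

```text
time: 1.35
tool_pos: [0.4528, -0.1751, 0.2311]
tcp_rot: [-3.132, -0.201, -0.003]
wrist_force: [-0.4, -0.2, -0.6]
width: 1.005
grip_force: 0.0
```

```bash
cat >> h.py <<'E'
def go(x,y,z,psi):
    s=sensors.read_state(); R=Ro.from_rotvec(s["tcp_rot"]).as_matrix(); p=np.arctan2(R[1,0],R[0,0])
    print("t",s["time"].round(2) if hasattr(s["time"],"round") else s["time"],"pos",np.round(s["tool_pos"],4),"psi",round(p,4),"z",R[:,2].round(3),"F",np.round(s["wrist_force"],1),"M",np.round(s["torque"],2),"w",s["width"],"gf",s["grip_force"],"q6",s["q"][5])
    print("shift cm",(R.T@(np.array([x,y,z])-s["tool_pos"])*100).round(2),"wz",round(-(psi-p),3))
E
python3 -c "
from h import *
go(.496,-.107,.099,.067)"
```

```text
t 1.35 pos [ 0.4528 -0.1751  0.2311] psi 0.1281 z [ 0.002  0.003 -1.   ] F [-0.4 -0.2 -0.6] M [-0.01  0.01  0.  ] w 1.004688183881747 gf 0.0 q6 1.0185549655374366
shift cm [ 5.13 -6.16 13.24] wz 0.061
```

play_rows(commands=[[2.55, -3.1, 0, 0, 0, 0], [2.55, -3.1, 0, 0, 0, 0], [0, 0, 3, 0, 0, 0.06], [0, 0, 3, 0, 0, 0], [0, 0, 0, 0, 0, 0]])

```text
time: 1.77
tool_pos: [0.4888, -0.111, 0.165]
tcp_rot: [-3.137, -0.102, 0.017]
wrist_force: [-1.9, 0.5, -1.9]
width: 1.0
grip_force: 0.0
```

Run:
```python
from h import *
go(.496,-.107,.099,.067)
t=optics.read_camera("top")[160:310,310:450]; s=optics.read_camera("side")[100:330,200:400]
a=cv2.resize(t,None,fx=3,fy=3,interpolation=cv2.INTER_CUBIC);b=cv2.resize(s,(391,450),interpolation=cv2.INTER_CUBIC)
cv2.imwrite("pics/a1.png",np.hstack([a,b])[:,:,::-1])
```

```text
t 1.7667 pos [ 0.4888 -0.111   0.165 ] psi 0.065 z [-0.011  0.003 -1.   ] F [-1.9  0.5 -1.9] M [-0.01  0.05  0.02] w 0.9998637010811013 gf 0.0 q6 1.2329745113101394
shift cm [ 0.82 -0.32  6.59] wz -0.002
```

View pics/a1.png

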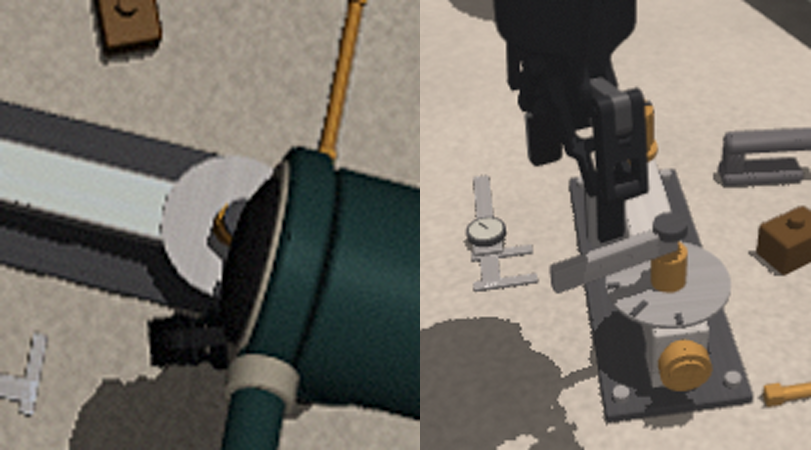

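The left half (top view) shows the arm hiding the lever. The right half (side view) shows the fingers above the lever, the near tip at about (608,238), with nothing in the way.

play_rows(commands=[[0.7, -0.3, 0, 0, 0, 0], [0, 0, 3, 0, 0, 0], [0, 0, 2, 0, 0, 0], [0, 0, 1.6, 0, 0, 0], [0, 0, 0, 0, 0, 0]])

```text
time: 2.28
tool_pos: [0.4991, -0.1099, 0.104]
tcp_rot: [-3.139, -0.097, 0.004]
wrist_force: [-1.5, 0.6, -0.3]
width: 1.0
grip_force: 0.0
```

```bash
python3 -c "
from h import *
go(.496,-.107,.099,.067)"
```

```text
t 2.2833 pos [ 0.4991 -0.1099  0.104 ] psi 0.0617 z [-0.003  0.001 -1.   ] F [-1.5  0.6 -0.3] M [ 0.07  0.03 -0.05] w 1.0002758454350709 gf 0.0 q6 1.2434072786517525
shift cm [-0.29 -0.31  0.5 ] wz -0.005
```

play_rows(commands=[[-0.2, -0.3, 0.4, 0, 0, 0], [0, 0, 0, 0, 0, 0], [0, 0, 0, 0, 0, 0], [0, 0, 0, 0, 0, 0], [0, 0, 0, 0, 0, 0]], grip=1, force=40)

```text
time: 2.7
tool_pos: [0.4987, -0.1072, 0.1026]
tcp_rot: [3.139, 0.098, 0.004]
wrist_force: [0.3, 0.0, 0.2]
width: 0.303
grip_force: 0.0
```

play_rows(commands=[[0, 0, 0, 0, 0, 0], [0, 0, 0, 0, 0, 0], [0, 0, 0, 0, 0, 0], [0, 0, 0, 0, 0, 0], [0, 0, 0, 0, 0, 0]])

```text
time: 3.12
tool_pos: [0.4983, -0.1073, 0.1022]
tcp_rot: [3.139, 0.099, 0.002]
wrist_force: [-1.1, -0.2, 7.0]
width: 0.106
grip_force: 43.3
```

```bash
python3 -c "
from h import *
go(.505,-.136,.099,.533)"
```

```text
t 3.1167 pos [ 0.4983 -0.1073  0.1022] psi 0.0632 z [ 0.001 -0.001 -1.   ] F [-1.1 -0.2  7. ] M [-0.08  0.19  0.16] w 0.10615323615752656 gf 43.33648860454559 q6 1.2472691176880037
shift cm [0.48 2.91 0.32] wz -0.47
```

play_rows(commands=[[0.03, 0.6, 0, 0, 0, -0.094], [0.03, 0.6, 0, 0, 0, -0.094], [0.03, 0.6, 0, 0, 0, -0.094], [0.03, 0.6, 0, 0, 0, -0.094], [0.03, 0.6, 0, 0, 0, -0.094]])

```text
time: 3.53
tool_pos: [0.5071, -0.1355, 0.1022]
tcp_rot: [-3.029, -0.833, -0.002]
wrist_force: [-1.2, 1.3, 5.4]
width: 0.104
grip_force: 43.4
```

play_rows(commands=[[0, 0, 0, 0, 0, 0], [0, 0, 0, 0, 0, 0], [0, 0, 0, 0, 0, 0]])

```text
time: 3.78
tool_pos: [0.5072, -0.1357, 0.1022]
tcp_rot: [3.03, 0.826, 0.002]
wrist_force: [-0.9, -0.3, 6.3]
width: 0.107
grip_force: 43.5
```

Run:
```python
from h import *
go(.505,-.136,.099,.533)
s=optics.read_camera("side")[170:300,240:400]
cv2.imwrite("pics/a2.png",cv2.resize(s,None,fx=4.5,fy=4.5,interpolation=cv2.INTER_CUBIC)[:,:,::-1])
```

```text
t 3.7833 pos [ 0.5072 -0.1357  0.1022] psi 0.5323 z [ 0.001 -0.001 -1.   ] F [-0.9 -0.3  6.3] M [0.   0.17 0.27] w 0.10696586769691774 gf 43.52085828781128 q6 0.7298572401689818
shift cm [-0.21 -0.09  0.32] wz -0.001
```

View pics/a2.png

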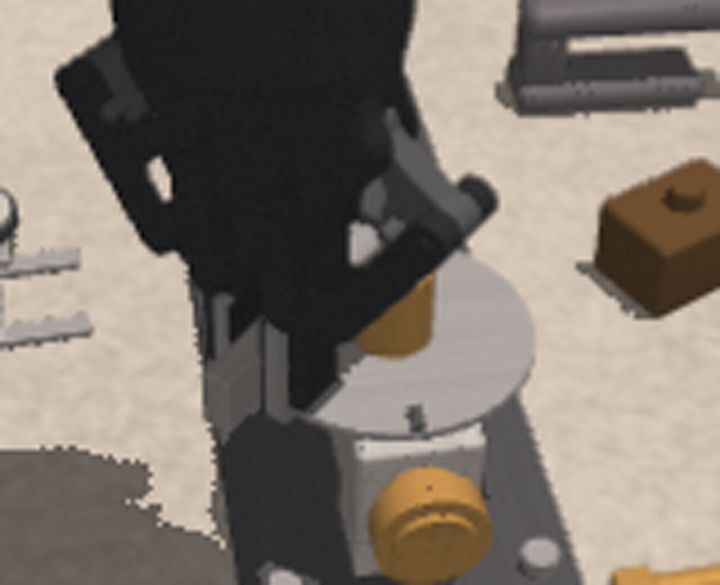

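The side view shows the fingers pinching the lever at about (300,370), with the long tick hidden underneath. I'll release, rise and check the angle unobstructed.

play_rows(commands=[[0, 0, 0, 0, 0, 0], [0, 0, 0, 0, 0, 0], [0, 0, 0, 0, 0, 0], [0, 0, -1, 0, 0, 0], [0, 0, -4, 0, 0, 0]], grip=0)

```text
time: 4.25
tool_pos: [0.501, -0.1336, 0.1451]
tcp_rot: [-3.023, -0.825, 0.019]
wrist_force: [0.2, -0.1, -1.2]
width: 0.812
grip_force: 0.0
```

play_rows(commands=[[0, 0, -4, 0, 0, 0], [0, 0, -3, 0, 0, -0.12], [0, 0, 0, 0, 0, -0.12], [0, 0, 0, 0, 0, -0.12], [0, 0, 0, 0, 0, -0.12]])

```text
time: 4.67
tool_pos: [0.5072, -0.1355, 0.2232]
tcp_rot: [2.741, 1.531, 0.003]
wrist_force: [-0.2, -0.1, -0.1]
width: 0.998
grip_force: 0.0
```

```bash
python3 -c "
from h import *
go(.606,.072,.22,4.09)"
```

```text
t 4.6667 pos [ 0.5072 -0.1355  0.2232] psi 1.0185 z [ 0.003 -0.001 -1.   ] F [-0.2 -0.1 -0.1] M [ 0.04  0.02 -0.  ] w 0.9982986852909945 gf 0.0 q6 0.24366579727678214
shift cm [22.85 -2.47  0.33] wz -3.071
```

play_rows(commands=[[3.8, -0.4, 0, 0, 0, 0], [3.8, -0.4, 0, 0, 0, 0], [3.8, -0.4, 0, 0, 0, 0], [3.8, -0.4, 0, 0, 0, 0], [3.8, -0.4, 0, 0, 0, 0]])

```text
time: 5.08
tool_pos: [0.5907, 0.038, 0.222]
tcp_rot: [2.748, 1.523, 0.001]
wrist_force: [0.7, -0.7, 0.0]
width: 1.001
grip_force: 0.0
```

play_rows(commands=[[3.8, -0.4, 0, 0, 0, 0], [0, 0, 0, 0, 0, -0.12], [0, 0, 0, 0, 0, -0.12], [0, 0, 0, 0, 0, -0.12], [0, 0, 0, 0, 0, -0.12]])

```text
time: 5.5
tool_pos: [0.6069, 0.0714, 0.2215]
tcp_rot: [-2.299, -2.141, 0.001]
wrist_force: [0.3, 0.0, -0.1]
width: 1.0
grip_force: 0.0
```

Run:
```python
from h import *
go(.606,.072,.22,4.09)
t=optics.read_camera("top")[200:290,330:440]; s=optics.read_camera("side")[190:310,240:380]
cv2.imwrite("pics/a3raw_t.png",t[:,:,::-1]);cv2.imwrite("pics/a3raw_s.png",s[:,:,::-1])
a=cv2.resize(t,(400,327),interpolation=cv2.INTER_CUBIC);b=cv2.resize(s,(382,327),interpolation=cv2.INTER_CUBIC)
cv2.imwrite("pics/a3.png",np.hstack([a,b])[:,:,::-1])
```

```text
t 5.5 pos [0.6069 0.0714 0.2215] psi 1.4996 z [-0.  0. -1.] F [ 0.3  0.  -0.1] M [-0.02  0.01 -0.01] w 0.9995013053483427 gf 0.0 q6 0.14757727441323884
shift cm [ 0.05 -0.09  0.15] wz -2.59
```

View pics/a3.png

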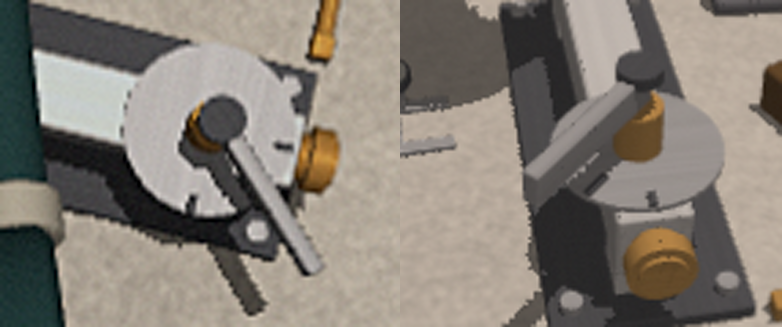

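The left half shows the lever from the knob (225,120) to its end at (312,268). The right half shows the lever with the long tick visible at about (597,182). Next I'll fit its direction.

Run:
```python
from h import *
t=cv2.imread("pics/a3raw_t.png"); g=cv2.cvtColor(t,cv2.COLOR_BGR2GRAY)
print(g[38:76:3,58:92])
```

```text
[[ 53  50  66  66  57 101 144 153 156 119 195 181 178 181 181 178 187 189
  157 177 192 186 188 199 159  75  99  83  71 123 118 112 108 108]
 [ 42  42  51  46  19  76 167 181 173 165 156 112 187 177 184 184 188 184
  140 133 107 108 114 193 115 143 122  79 110 140 134 125 126 122]
 [ 57  65  61  60  62  79  14  85 171 179 175 162 146 132 185 184 178 178
  178 180 179 187 199 146 101 120 106  79 143 141 145 146 148 150]
 [ 47  61  62  66  62  68 155  81  27  98 179 176 174 159 148 169 183 184
  176 180 193 202 155  62  79  72  61 107 109 107 112 113 109 107]
 [195  38  51  63  62  68  65  56  17  25  33 104 180 175 172 158 155 154
  135 153 177 167  69  56  23  48  77  77  77  80  87  75  78 139]
 [186 190 190  35  50  60  63  67  65  56  17  30  43 120 176 174 171 166
  139  28   2  27  59  75  73 103 158 158 140  99 121 177 181 175]
 [186 183 180 188 189 146  48  57  61  63  48  25  25  26  46 131 181 170
  169 163 123  64  72  65  61 106 175 171 171 172 166 166 168 165]
 [122  91  86  87  52  50   6  15  23  61  67  67  61  62  56  35  60 143
  177 168 167 159 107  99 179 171 168 169 170 173 168 166 171 166]
 [ 25  29  23  21  28  67  73  69  61  80 181 190 186 185 179 101  53  26
   70 148 177 171 165 154 121 132 179 172 170 167 165 170 175 175]
 [ 28  24  21  26  29  18  50  70  64  54 120 202 192 189 175 105  63  68
   58  25  73 158 180 170 164 144 107 128 173 164 169 176 172 166]
 [ 61  60  64  59  48  18  25  21  60  66  69  69  67  70  65  72  66  63
  118 193 146  14  56 134 178 165 161 136 143 171 171 167 172 171]
 [162  50  68  69  70  73  66  75 127 188 175 157 165 141  44  35  25  89
  177 170 174 179 130   9  88 155 171 166 164 142 158 179 175 167]
 [157 169 143  56  66  70  68  64  63  98 187 176 173 163 165 173 172 161
  160 162 168 175 178 158  83  14  93 159 163 129 141 168 173 173]]
```

Run:
```python
from h import *
yaw=-.252
rows=np.array([44,53,56,59,62,65,68,71]);c=np.array([10.0,15.8,17.5,19.2,21.05,23.0,24.9,26.75])
k,b=np.polyfit(rows,c,1); print(k)
P=[onz("top",(330+58+k*r+b,200+r),.128)[:2] for r in (44,76)]
d=P[1]-P[0]; print("dir theta deg",np.degrees((np.arctan2(d[1],d[0])-yaw-np.pi)%(2*np.pi)),P)
for v in ((.561,-.103),(.5601,-.104),(.5611,-.1018)):
    e=P[1]-v; print(np.degrees((np.arctan2(e[1],e[0])-yaw-np.pi)%(2*np.pi)),np.linalg.norm(e))
n=np.array([-d[1],d[0]])/np.linalg.norm(d); print("offset of line from pivot", n@(P[0]-[.561,-.103]))
```

```text
0.6168067226890761
dir theta deg 44.753601993351836 [array([ 0.53974178, -0.11502062]), array([ 0.4812076 , -0.14924588])]
44.53415225069189 0.09222531583741816
44.273402153142754 0.09094614228505944
45.143437523423444 0.09291882196468523
offset of line from pivot -0.0003532332139638015
```

The lever is at about 44.7°, good. Next I'll wind the wrist back above the cap.

play_rows(commands=[[0, -0.1, 0, 0, 0, -0.12], [0, 0, 0, 0, 0, -0.12], [0, 0, 0, 0, 0, -0.12], [0, 0, 0, 0, 0, -0.12], [0, 0, 0, 0, 0, -0.12]])

```text
time: 6.02
tool_pos: [0.6058, 0.0707, 0.2216]
tcp_rot: [1.571, 2.721, 0.0]
wrist_force: [-0.6, -0.1, 0.5]
width: 1.0
grip_force: 0.0
```

play_rows(commands=[[0, 0, 0, 0, 0, -0.12], [0, 0, 0, 0, 0, -0.12], [0, 0, 0, 0, 0, -0.12], [0, 0, 0, 0, 0, -0.12], [0, 0, 0, 0, 0, -0.12]])

```text
time: 6.43
tool_pos: [0.6058, 0.0707, 0.2216]
tcp_rot: [0.697, 3.063, 0.0]
wrist_force: [-0.5, 0.5, -0.3]
width: 1.0
grip_force: 0.0
```

play_rows(commands=[[0, 0, 0, 0, 0, -0.12], [0, 0, 0, 0, 0, -0.12], [0, 0, 0, 0, 0, -0.12], [0, 0, 0, 0, 0, -0.12], [0, 0, 0, 0, 0, -0.12]])

```text
time: 6.85
tool_pos: [0.6059, 0.0707, 0.2216]
tcp_rot: [-0.24, 3.132, 0.0]
wrist_force: [-0.6, -0.2, -0.1]
width: 1.0
grip_force: 0.0
```

play_rows(commands=[[0, 0, 0, 0, 0, -0.12], [0, 0, 0, 0, 0, -0.12], [0, 0, 0, 0, 0, -0.12], [0, 0, 0, 0, 0, -0.12], [0, 0, 0, 0, 0, -0.12]])

```text
time: 7.27
tool_pos: [0.6059, 0.0707, 0.2216]
tcp_rot: [-1.155, 2.922, 0.0]
wrist_force: [0.8, 0.3, -0.2]
width: 1.003
grip_force: 0.0
```

play_rows(commands=[[0, 0, 0, 0, 0, -0.12], [0, 0, 3, 0, 0, 0], [0, 0, 3, 0, 0, 0], [0, 0, 0, 0, 0, 0], [0, 0, 0, 0, 0, 0]])

```text
time: 7.68
tool_pos: [0.604, 0.0706, 0.1595]
tcp_rot: [1.32, -2.846, -0.003]
wrist_force: [0.2, -0.6, 0.7]
width: 0.997
grip_force: 0.0
```

Run:
```python
from h import *
go(.606,.072,.088,4.09)
s=optics.read_camera("side")[60:260,220:420]
cv2.imwrite("pics/a4.png",cv2.resize(s,None,fx=3,fy=3,interpolation=cv2.INTER_CUBIC)[:,:,::-1])
```

```text
t 7.6833 pos [0.604  0.0706 0.1595] psi -2.273 z [-0.005 -0.    -1.   ] F [ 0.2 -0.6  0.7] M [0.04 0.04 0.03] w 0.9970653363575513 gf 0.0 q6 -2.3640548615089747
shift cm [-0.26 -0.09  7.15] wz -6.363
```

View pics/a4.png

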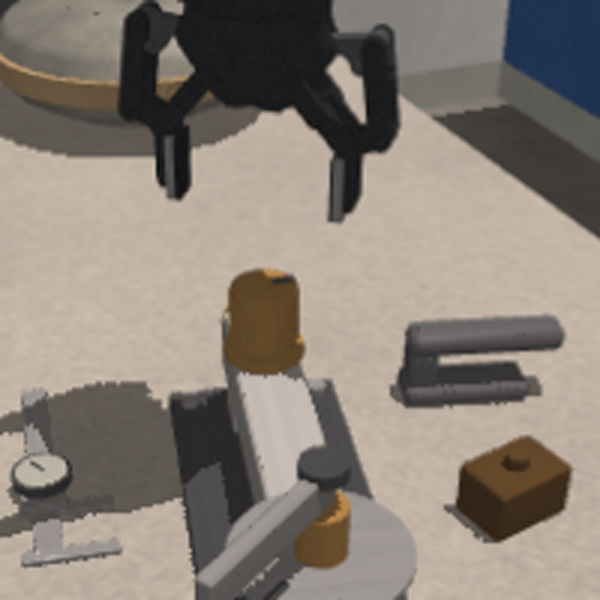

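The side view shows the open fingers straddling the cap, tips at (172,195) and (337,215) above the cap top at (265,280). The way down is clear.

play_rows(commands=[[-0.1, 0.1, 3, 0, 0, 0], [0, 0, 2.5, 0, 0, 0], [0, 0, 1.6, 0, 0, 0], [0, 0, 0, 0, 0, 0], [0, 0, 0, 0, 0, 0]])

```text
time: 8.15
tool_pos: [0.6066, 0.0723, 0.0916]
tcp_rot: [-1.324, 2.848, -0.0]
wrist_force: [1.1, -0.4, -0.0]
width: 1.001
grip_force: 0.0
```

```bash
python3 -c "
from h import *
go(.606,.072,.088,-2.273)"
```

```text
t 8.15 pos [0.6066 0.0723 0.0916] psi -2.2713 z [ 0.001  0.    -1.   ] F [ 1.1 -0.4 -0. ] M [-0.    0.01  0.01] w 1.0005875441144523 gf 0.0 q6 -2.3632858215895114
shift cm [0.06 0.02 0.36] wz 0.002
```

play_rows(commands=[[0, 0, 0.3, 0, 0, 0], [0, 0, 0, 0, 0, 0], [0, 0, 0, 0, 0, 0], [0, 0, 0, 0, 0, 0], [0, 0, 0, 0, 0, 0]], grip=1, force=40)

```text
time: 8.57
tool_pos: [0.608, 0.0716, 0.0895]
tcp_rot: [-1.324, 2.845, -0.005]
wrist_force: [1.6, -4.1, 4.2]
width: 0.461
grip_force: 40.2
```

play_rows(commands=[[0, 0, 0, 0, 0, 0], [0, 0, 0, 0, 0, 0]])

```text
time: 8.73
tool_pos: [0.608, 0.0715, 0.0895]
tcp_rot: [-1.324, 2.845, -0.004]
wrist_force: [2.5, -4.0, 5.5]
width: 0.456
grip_force: 40.3
```

```bash
python3 -c "
from h import *
go(.606,.072,.088,-2.273)"
```

```text
t 8.7333 pos [0.608  0.0715 0.0895] psi -2.2704 z [ 0.005 -0.001 -1.   ] F [ 2.5 -4.   5.5] M [-0.54 -0.21 -0.04] w 0.45589266782249815 gf 40.28573155403137 q6 -2.364030056451201
shift cm [0.09 0.18 0.14] wz 0.003
```

play_rows(commands=[[0, -0.15, 0.01, 0, 0, 0.12], [0, 0, 0.01, 0, 0, 0.12], [0, 0, 0.01, 0, 0, 0.12], [0, 0, 0.0, 0, 0, 0.12], [0, 0, 0.01, 0, 0, 0.12]])

```text
time: 9.15
tool_pos: [0.6082, 0.0713, 0.089]
tcp_rot: [-0.415, 3.111, -0.0]
wrist_force: [-0.8, -2.0, 8.1]
width: 0.456
grip_force: 40.7
```

play_rows(commands=[[0, 0, 0.01, 0, 0, 0.12], [0, 0, 0.01, 0, 0, 0.12], [0, 0, 0.01, 0, 0, 0.12], [0, 0, 0.0, 0, 0, 0.12], [0, 0, 0.01, 0, 0, 0.12]])

```text
time: 9.57
tool_pos: [0.6082, 0.0711, 0.0886]
tcp_rot: [0.523, 3.095, 0.0]
wrist_force: [-0.9, -2.6, 8.7]
width: 0.459
grip_force: 40.7
```

```bash
python3 -c "
from h import *
go(.606,.072,.088,-2.273)"
```

```text
t 9.5667 pos [0.6082 0.0711 0.0886] psi 2.807 z [ 0.003 -0.    -1.   ] F [-0.9 -2.6  8.7] M [-0.35  0.12  0.07] w 0.45901792305509637 gf 40.69446623325348 q6 -1.1600423241967712
shift cm [0.24 0.01 0.06] wz 5.08
```

play_rows(commands=[[0, 0, 0.01, 0, 0, 0.12], [0, 0, 0.01, 0, 0, 0.12], [0, 0, 0.01, 0, 0, 0.12], [0, 0, 0.01, 0, 0, 0.12], [0, 0, 0.01, 0, 0, 0.12]])

```text
time: 9.98
tool_pos: [0.6082, 0.071, 0.0882]
tcp_rot: [1.414, 2.803, 0.001]
wrist_force: [-1.4, -2.3, 9.7]
width: 0.457
grip_force: 40.8
```

play_rows(commands=[[0, 0, 0.01, 0, 0, 0.12], [0, 0, 0.01, 0, 0, 0.12], [0, 0, 0.01, 0, 0, 0.12], [0, 0, 0.01, 0, 0, 0.12], [0, 0, 0.01, 0, 0, 0.12]])

```text
time: 10.4
tool_pos: [0.6079, 0.0709, 0.0878]
tcp_rot: [2.179, 2.26, 0.002]
wrist_force: [-3.0, -3.1, 10.5]
width: 0.456
grip_force: 40.8
```

play_rows(commands=[[0, 0, 0.01, 0, 0, 0.12], [0, 0, 0.01, 0, 0, 0.12], [0, 0, 0.01, 0, 0, 0.12], [0, 0, 0.01, 0, 0, 0.12], [0, 0, 0.01, 0, 0, 0.12]])

```text
time: 10.82
tool_pos: [0.6078, 0.0709, 0.0874]
tcp_rot: [2.751, 1.515, 0.002]
wrist_force: [-2.9, -3.0, 10.4]
width: 0.454
grip_force: 40.9
```

```bash
python3 -c "
from h import *
go(.606,.072,.088,0.62)"
```

```text
t 10.8167 pos [0.6078 0.0709 0.0874] psi 1.0071 z [ 0.002 -0.001 -1.   ] F [-2.9 -3.  10.4] M [-0.49  0.49  0.07] w 0.4539538357659733 gf 40.87705135345459 q6 0.6399818128063105
shift cm [-0.   -0.21 -0.06] wz 0.387
```

play_rows(commands=[[0, 0, 0.01, 0, 0, 0.06], [0, 0, 0, 0, 0, 0.06], [0, 0, 0.01, 0, 0, 0.06], [0, 0, 0, 0, 0, 0.06], [0, 0, 0, 0, 0, 0]])

```text
time: 11.23
tool_pos: [0.6077, 0.071, 0.0872]
tcp_rot: [2.911, 1.18, 0.002]
wrist_force: [-3.0, -2.5, 10.7]
width: 0.459
grip_force: 41.0
```

```bash
python3 -c "
from h import *
go(.606,.072,.088,0.62)"
```

```text
t 11.2333 pos [0.6077 0.071  0.0872] psi 0.7703 z [ 0.002 -0.    -1.   ] F [-3.  -2.5 10.7] M [-0.46  0.55 -0.03] w 0.45917282670546766 gf 40.98995625972748 q6 0.8767343285422609
shift cm [-0.05 -0.19 -0.08] wz 0.15
```

play_rows(commands=[[0, 0, 0.01, 0, 0, 0.03], [0, 0, 0, 0, 0, 0.03], [0, 0, 0, 0, 0, 0.03], [0, 0, 0, 0, 0, 0.03], [0, 0, 0, 0, 0, 0]])

```text
time: 11.65
tool_pos: [0.6077, 0.071, 0.0872]
tcp_rot: [2.975, 1.007, 0.002]
wrist_force: [-3.3, -2.3, 11.5]
width: 0.459
grip_force: 41.0
```

```bash
python3 -c "
from h import *
go(.606,.072,.088,0.62)"
```

```text
t 11.65 pos [0.6077 0.071  0.0872] psi 0.6526 z [ 0.002 -0.001 -1.   ] F [-3.3 -2.3 11.5] M [-0.45  0.59  0.33] w 0.459221705998847 gf 41.020419001579285 q6 0.9947420989564051
shift cm [-0.07 -0.18 -0.08] wz 0.033
```

play_rows(commands=[[0, 0, 0, 0, 0, 0.03], [0, 0, 0, 0, 0, 0.03], [0, 0, 0, 0, 0, 0.03], [0, 0, 0, 0, 0, 0]])

```text
time: 11.98
tool_pos: [0.6086, 0.0716, 0.0872]
tcp_rot: [3.016, 0.874, 0.006]
wrist_force: [-0.7, -0.9, 8.6]
width: 0.452
grip_force: 40.8
```

```bash
python3 -c "
from h import *
go(.606,.072,.088,0.62)"
```

```text
t 11.9833 pos [0.6086 0.0716 0.0872] psi 0.5643 z [ 0.004 -0.    -1.   ] F [-0.7 -0.9  8.6] M [-0.11  0.12  0.93] w 0.451948545374129 gf 40.834473967552185 q6 1.0833998229931132
shift cm [-0.2  -0.18 -0.08] wz -0.056
```

play_rows(commands=[[0, 0, 0, 0, 0, -0.02], [0, 0, 0, 0, 0, 0]])

```text
time: 12.15
tool_pos: [0.6086, 0.0716, 0.0872]
tcp_rot: [3.007, 0.906, 0.006]
wrist_force: [-0.9, -1.4, 9.5]
width: 0.458
grip_force: 40.9
```

```bash
python3 -c "
from h import *
go(.606,.072,.088,0.62)"
```

```text
t 12.15 pos [0.6086 0.0716 0.0872] psi 0.5853 z [ 0.004  0.    -1.   ] F [-0.9 -1.4  9.5] M [-0.15  0.08  0.59] w 0.45803742469192277 gf 40.87364852428436 q6 1.0622234043156116
shift cm [-0.19 -0.18 -0.09] wz -0.035
```

play_rows(commands=[[0, 0, 0, 0, 0, -0.02], [0, 0, 0, 0, 0, 0]])

```text
time: 12.32
tool_pos: [0.6086, 0.0716, 0.0872]
tcp_rot: [2.999, 0.934, 0.006]
wrist_force: [-1.1, -0.6, 9.4]
width: 0.459
grip_force: 40.9
```

```bash
python3 -c "
from h import *
go(.606,.072,.088,0.62)"
```

```text
t 12.3167 pos [0.6086 0.0716 0.0872] psi 0.6041 z [ 0.004  0.    -1.   ] F [-1.1 -0.6  9.4] M [-0.19  0.06  0.18] w 0.45902025165306526 gf 40.878522992134094 q6 1.0430255102310855
shift cm [-0.2  -0.18 -0.08] wz -0.016
```

play_rows(commands=[[0, 0, 0, 0, 0, -0.02], [0, 0, 0, 0, 0, 0]])

```text
time: 12.48
tool_pos: [0.6086, 0.0716, 0.0872]
tcp_rot: [2.99, 0.963, 0.006]
wrist_force: [-0.4, -0.6, 8.2]
width: 0.456
grip_force: 40.9
```

```bash
python3 -c "
from h import *
go(.606,.072,.088,0.62)"
```

```text
t 12.4833 pos [0.6086 0.0716 0.0872] psi 0.6234 z [ 0.004  0.001 -1.   ] F [-0.4 -0.6  8.2] M [-0.18  0.13 -0.01] w 0.4559264662793671 gf 40.883304476737976 q6 1.0234885732865675
shift cm [-0.19 -0.18 -0.08] wz 0.003
```

play_rows(commands=[[0, 0, 0, 0, 0, -0.02], [0, 0, 0, 0, 0, 0]])

```text
time: 12.65
tool_pos: [0.6086, 0.0716, 0.0872]
tcp_rot: [2.98, 0.993, 0.006]
wrist_force: [-0.3, -1.2, 9.2]
width: 0.458
grip_force: 40.9
```

```bash
python3 -c "
from h import *
go(.606,.072,.088,0.62)"
```

```text
t 12.65 pos [0.6086 0.0716 0.0872] psi 0.6434 z [ 0.004  0.001 -1.   ] F [-0.3 -1.2  9.2] M [-0.2   0.08 -0.03] w 0.4581982051656231 gf 40.88366389274597 q6 1.003445425866263
shift cm [-0.19 -0.19 -0.08] wz 0.023
```

The wrist moment reaches zero at ψ≈0.614, which marks the bottom-out reference. The back-off target is ψ≈2.185.

play_rows(commands=[[0, 0, -0.01, 0, 0, -0.12], [0, 0, -0.01, 0, 0, -0.12], [0, 0, -0.01, 0, 0, -0.12], [0, 0, 0, 0, 0, -0.12], [0, 0, -0.01, 0, 0, -0.12]])

```text
time: 13.07
tool_pos: [0.6082, 0.0719, 0.0876]
tcp_rot: [2.549, 1.835, 0.005]
wrist_force: [-2.3, 0.8, 9.2]
width: 0.459
grip_force: 40.9
```

play_rows(commands=[[0, 0, -0.01, 0, 0, -0.12], [0, 0, -0.01, 0, 0, -0.12], [0, 0, -0.01, 0, 0, -0.12], [0, 0, 0, 0, 0, -0.12], [0, 0, -0.01, 0, 0, -0.12]])

```text
time: 13.48
tool_pos: [0.6077, 0.072, 0.0879]
tcp_rot: [1.893, 2.507, 0.003]
wrist_force: [-4.1, 0.1, 11.6]
width: 0.455
grip_force: 40.9
```

play_rows(commands=[[0, 0, -0.01, 0, 0, -0.12], [0, 0, -0.01, 0, 0, -0.12], [0, 0, 0, 0, 0, 0], [0, 0, 0, 0, 0, 0]])

```text
time: 13.82
tool_pos: [0.6076, 0.0719, 0.0881]
tcp_rot: [1.586, 2.711, 0.003]
wrist_force: [-3.3, -0.0, 10.4]
width: 0.458
grip_force: 41.1
```

Run:
```python
from h import *
go(.608,.0716,.088,2.185)
s=optics.read_camera("side")[130:200,260:360]; t=optics.read_camera("top")[180:240,260:340]
cv2.imwrite("pics/a5.png",np.vstack([cv2.resize(s,(500,300),interpolation=cv2.INTER_CUBIC),cv2.resize(t,(500,280),interpolation=cv2.INTER_CUBIC)])[:,:,::-1])
```

```text
t 13.8167 pos [0.6076 0.0719 0.0881] psi 2.083 z [ 0.001  0.001 -1.   ] F [-3.3 -0.  10.4] M [0.07 0.59 0.01] w 0.457923769534591 gf 41.05317413806915 q6 -0.4363153792949493
shift cm [-0.05  0.02  0.01] wz -0.102
```

View pics/a5.png

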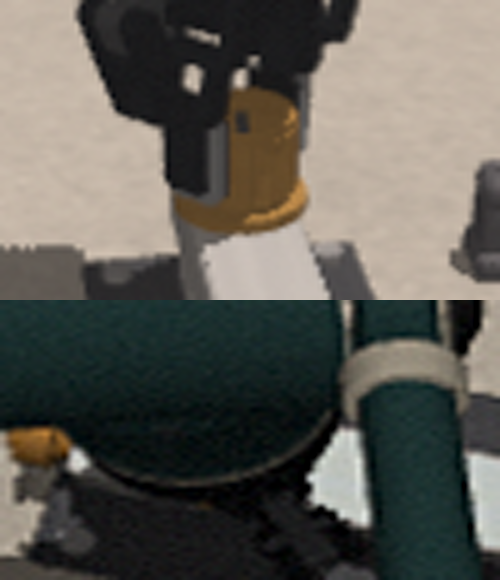

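The side crop shows the cap's dark bar at its near rim, (242,122), which is image pixel (308.4,158.5). I'll compare that with predictions.

play_rows(commands=[[0, 0, 0, 0, 0, -0.05], [0, 0, -0.01, 0, 0, -0.05], [0, 0, 0, 0, 0, 0], [0, 0, 0, 0, 0, 0]])

```text
time: 14.25
tool_pos: [0.6075, 0.0719, 0.0881]
tcp_rot: [1.449, 2.787, 0.002]
wrist_force: [-3.5, -0.1, 10.6]
width: 0.449
grip_force: 41.1
```

Run:
```python
from h import *
go(.608,.0716,.088,2.185)
for th in (1.2,1.37,1.47,1.57,1.7):
    a=-.252+np.pi+th
    print(th,[proj("side",np.array([.607+r*np.cos(a),.0716+r*np.sin(a),.120])).round(1) for r in (0,.010,.02)])
im=optics.read_camera("side"); print(cv2.cvtColor(im,cv2.COLOR_RGB2GRAY)[148:166,300:322])
```

```text
t 14.25 pos [0.6075 0.0719 0.0881] psi 2.1828 z [ 0.001  0.001 -1.   ] F [-3.5 -0.1 10.6] M [0.07 0.6  0.02] w 0.4493711452594338 gf 41.07451558113098 q6 -0.5361235987327843
shift cm [-0.05  0.03  0.01] wz -0.002
1.2 [array([307.1, 154.8]), array([305.8, 157.7]), array([304.5, 160.6])]
1.37 [array([307.1, 154.8]), array([306.8, 157.7]), array([306.5, 160.7])]
1.47 [array([307.1, 154.8]), array([307.4, 157.7]), array([307.7, 160.7])]
1.57 [array([307.1, 154.8]), array([308. , 157.7]), array([308.9, 160.7])]
1.7 [array([307.1, 154.8]), array([308.7, 157.6]), array([310.4, 160.5])]
[[180 172  64  28  27  26  28  24  23  24  26  25  27  26  24  23  26  32
   45  69 120 181]
 [181 171  44  28  26  26  26  32  54  23  22  24  24  27  23  25  22  26
   30  61 119 185]
 [178 145  26  29  28  26  28  39  61  53  53  50  34  27  25  23  24  23
   33  65 125 188]
 [117 111  27  26  25  26  30  43  67  68  69  68  64  63  62  39  23  25
   31  68 126 185]
 [ 48  61  27  29  26  21  27  45  71  71  70  70  71  70  70  64  60  31
   32  69 126 184]
 [ 27  28  29  29  26  27  29  49  70  72  70  71
[... 460 characters left out ...]
0  72  72  72  71  71  80 111
  101 108 125 183]
 [ 25  26  26  35  30  46  56  59  46  43  53  72  73  72  71  73  78  93
   93 101 126 183]
 [ 25  25  33  62  70  68  60  60  52  44  51  72  73  75  76  73  76  90
   81  86 126 184]
 [ 26  23  35  68  79  72  61  65  73  72  73  75  74  73  75  73  73  81
   78  83 125 182]
 [ 25  27  37  68  79  71  61  66  76  76  76  76  73  75  74  78  77  78
   78  83 124 180]
 [ 27  27  35  68  79  72  60  64  75  73  76  73  75  74  74  79  79  78
   78  92 149 180]
 [ 28  25  35  69  79  73  61  67  75  74  76  74  77  74  74  79  80  78
   78 103 179 184]
 [ 27  26  35  69  79  72  59  65  76  74  78  75  76  76  79  79  79  77
   78 105 183 184]]
```

```bash
python3 -c "
from workcell import order
print(order.finish_job())"
```

```text
the job is handed in; nothing more can be done
None
```

I handed the job in: the valve lever measured about 44.7° (45° asked), and the vent cap was bottomed out and backed off about 90°, with the gripper still closed on it; nothing else was moved.

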